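# Fold down a transit box's cover and tuck it under the lip

## Task

Close the open teal medicine transit box: push its upright cover over from outside until it lies flat, then, keeping it down with a fingertip, push it along by its orange ridge so that its free edge slides fully under the yellow lip and stays there when you let go. Use only the fingertips, gently: do not grip the cover or touch the grey foam on its inner face, and leave everything standing around and inside the box where it is.

Things in the scene. Friction and masses are not known exactly. Their poses are not given: they have to be found in the camera images.
- tote: Teal medicine transit box, 180 (its x) x 190 (its y) x 100 mm high, fixed to the bench, open on top, turned up to 0.4 rad about the vertical. Origin: centre of its underside, z up. The cover's hinge runs along its y at the robot's side (x = -82 mm), the yellow lip stands on the opposite rim: tote +x is the direction in which the cover folds over and then slides.
- cover (a joint): Angle of the cover about its hinge, rad: 0 = lying flat (a stop), about 1.5 = upright, its outer face towards the robot. Starts at 1.35 to 1.65. A spring of 0.1 N m/rad drives it towards 1.5: let go before it is tucked, it springs up again, to 1 rad or so; about 1.5 N pressed at the ridge holds it flat. Tucked and let go, it rises until it bears on the lip, about 0.04.
- slot (a joint): How far the cover's hinge pin has slid in its slots towards the lip (tote +x), m: 0 to 0.018 (stop). Starts at 0 to 0.003; about 4 N of friction holds it where it is left. With the cover flat its edge stands 6 mm short of the lip at 0 and is 12 mm under it at 0.018. Slid forward before the cover is flat, the edge lands on top of the lip and must be pushed back.
- cover_hinge (a point): Centre of the cover's hinge pin; at tote x = -82 mm + slot, y = 0, z = 103 mm.
- cover_edge (a point): Middle of the cover's free edge, on its outer face, 122 mm from the hinge. The cover is a rigid teal plate 6 mm thick (the hinge pin lies in mid-thickness), 172 mm wide, 90 g. Lying flat, its outer face is 106 mm above the bench.
- cover_ridge (a point): Middle of the crest of the orange finger ridge on the cover's outer face: a bar 100 mm long across the cover, 10 mm high and 10 mm thick, from 76 to 86 mm from the hinge. Between hinge and ridge the plate is bare, for the fingertip.
- lip_edge (a point): Middle of the yellow lip's lower front edge, at tote x = 46 mm, 111 mm above the bench: the cover's edge goes in below it, with 5 mm of play. The lip is a plate 130 mm wide in y and 6 mm thick, from x = 46 to 89 mm, open towards the hinge.
- foam: Grey foam pad, 66 x 130 x 10 mm, on the cover's inner face, from 19 to 85 mm from the hinge. Not to be touched.
- carton_in_a: White carton with a blue band, 45 x 70 x 60 mm, standing inside the box, clear of the cover. Origin: centre of its underside.
- carton_in_b: White carton with a red band, 45 x 70 x 52 mm, inside the box, clear of the cover. Origin: centre of its underside.
- pill_jar: Amber jar, 44 mm across, 75 mm high, loose close to the box. Origin: centre of its underside.
- carton_blue: White carton with a blue band, 35 x 50 x 85 mm high, loose close to the box. Origin: centre of its underside.
- tape_roll: Cardboard roll, 68 mm across, 45 mm high, loose close to the box. Origin: centre of its underside.
- carton_green: White carton with a green band, 50 x 90 x 40 mm, on the bench to the left. Origin: centre of its underside.
- scanner: Black and grey bar-code scanner on its round foot, 68 mm across, 146 mm high, on the bench to the right. Origin: centre of its underside.

How it is judged:
On the way, in this order (a step that is already met when the one before it is completed fails the run):
1. the cover is folded over, down on the box (value of joint cover below 0.1 rad).
2. its free edge is under the lip (value of joint slot above 0.012 m and value of joint cover below 0.08 rad and x of cover_edge in the frame of tote above 0.051 m and z of cover_edge in the frame of tote below 0.1135 m), for 0.2 s.
At the end, for the whole second after the job is handed in: The cover lies down (within 0.08 rad of flat), slid at least 12 of its 18 mm towards the lip, its free edge below the lip's underside and at least 5 mm behind the lip's front edge, held by the lip alone and at rest (all of step 2 and velocity of joint cover between -0.03 and 0.03 rad/s and velocity of joint slot between -0.03 and 0.03 m/s); the robot touches nothing.
It fails at once if the cover or box is gripped or pressed with more than 35 N (contact force between the fingers and tote above 35 N).
It fails at once if the foam on the cover's inner face is touched by the gripper (over 1 N) (contact force between the arm and foam above 1 N).
It fails at once if the foam on the cover's inner face is touched by the fingers (over 1 N) (contact force between the fingers and foam above 1 N).
It fails at once if a bystander, beside or inside the box, is moved by more than 10 mm or lifted (distance of any of carton_in_a, carton_in_b, pill_jar, carton_blue, tape_roll, carton_green, scanner from where it was at the start of the episode above 0.01 m).
It also fails if it takes over 38 s, if anything falls off the work surface, if the arm or the gripper's body presses on something with over 40 N, if the wrist force passes 120 N, or if a joint passes its speed limit or range.

## Robot

A 6-joint arm with a two-finger parallel gripper is mounted at the origin on the work surface. World frame = base frame: x ahead of the robot, y to its left, z up, the work surface at z = 0. Lengths are in m, angles in rad, forces in N, time in s.
With the tool pointing down it reaches from about 0.3 to 0.775 m from the base axis. Payload 14.6 kg.
Tool frame: the origin (TCP) lies on the centre line of the jaws, within the pads' length; the fingertips stand 14 mm ahead of it and the grasp point (between the pads) lies 5 mm behind it; z points along the fingers, y is the line along which they close (so a half turn about z gives the same grasp; the last joint's range is limited). The gripper opens to 85 mm and grips with 20 to 120 N. Pads are 22 mm wide; open, the fingers measure 114 mm over their backs; the gripper's body (76 mm by 85 mm) begins 54 mm behind the grasp point. The pads swing forward as they close: fully open they stand 13 mm farther back than shut.
Start: joints at [-1.294, 0.3, 1.521, -0, 1.321, -0.067], TCP at [0.185, -0.518, 0.245] pointing down, gripper open.
Joint ranges: [-3.03, 3.03], [-0.79, 2.21], [0.23, 2.52], [-1.04, 4.18], [0, 3.07], [-2.55, 2.55]. Speed limits (rad/s): [2.22, 2.22, 2.57, 3.14, 3.14, 3.14].

## Interface

Orientations are given as a unit quaternion [w, x, y, z].
In Python, from station import state, grab_frame, close_job gives the robot as it stands.
- The arm moves only by the tool step_arm, never from a script. Its argument "commands" is one flat list of numbers, 4 for each row, row after row: the shift along the world's x, y, z in cm, then the turn about the world's z in degrees. A call has 1 to 10 rows; each row is the pose to reach, as a shift and turn from the pose commanded when the call began; what a row does not reach only later rows make up. A row lasts 1/8 s, in which the tool goes at most 62.5 mm and 10.7 degrees, less where a joint would pass 70% of its speed; a pose out of reach is approached as far as the arm can. A call with a gripper value outside its range is refused whole. "gripper" is the opening, from -1 (shut) to 1 (fully open), set as the call begins (left out, the last holds). The fingers move at their own pace and stop on an object; "squeeze" is the grip in N (left out, the last holds). Time passes only in rows, so rows that repeat a pose let the fingers close. It gives the time, the measured TCP pose, the force, the opening and the grip force at its end, in the units of the state.
- state(): the state, without advancing time (a new reading comes with each control period).
- grab_frame(name): name is "scene" or "top" or "wrist"; returns a dict with "color" (384x512x3 uint8, red, green, blue), "K" (3x3 intrinsics, pixels), "extrinsics" (4x4, takes a point from camera to world coordinates). Camera axes: x right, y down, z forward; pixel columns grow to the right and rows downward; lengths in m; the calibration is good to about 2 mm. A picture is of the moment at which its call begins. There is no depth.
- close_job(): hands the job in; it is judged then, once.
The state is a dict: "time": time; "joints": joint angles; "dq": joint speeds; "effort": joint torques, N m; "tcp_pos": TCP position; "tcp_rot": TCP orientation; "wrist_force": force on the tool from outside, world axes, zero at the start; "torque": the same for the moment, N m; "opening": finger opening in m; "grip_force": force on a finger pad.
Only numpy, scipy, OpenCV 4.12 (cv2) and the standard library are available. Lean on these libraries where they do the work, as an engineer would, in place of code of your own. Each camera call takes 0.05 s, during which the arm holds its last target. There are 200 camera calls.

## Working session

There is one attempt and no reset: what is moved stays moved. The work goes in short steps, Python scripts to look and compute and a tool call to move; the robot and the scene stay as the last step left them, time stands still between calls to the robot, and variables do not carry over. Pictures are saved under pics/ and viewed, at most 10 in all, crops included, and the job is handed in when it is done.

Besides the shell and the picture viewer there is one more tool, called after ">>>" as name(argument=value, ...) on one line, values as JSON. step_arm: Moves the arm, as the interface text tells. Its arguments: {"type":"object","properties":{"commands":{"type":"array"},"gripper":{"type":"number"},"squeeze":{"type":"number"}},"required":["commands"]}

```bash
ls; mkdir -p pics; cat > h.py <<'E'
import numpy as np, cv2, pickle
from station import state, grab_frame, close_job
def shot(n,tag):
    f=grab_frame(n); pickle.dump(f,open(f'{tag}.pkl','wb')); return f
def save(img,fn): cv2.imwrite('pics/'+fn,cv2.cvtColor(img,cv2.COLOR_RGB2BGR))
def proj(f,P):
    E=np.linalg.inv(f['extrinsics']); P=np.atleast_2d(P)
    c=P@E[:3,:3].T+E[:3,3]; p=c@np.array(f['K']).T; return p[:,:2]/p[:,2:]
def onplane(f,uv,z):
    E=np.array(f['extrinsics']); d=E[:3,:3]@np.linalg.inv(f['K'])@np.array([uv[0],uv[1],1.]); o=E[:3,3]
    return o+d*(z-o[2])/d[2]
E
python3 - <<'E'
from h import *
a=shot('scene','s0');b=shot('top','t0')
save(cv2.resize(a['color'],(800,600)),'s0.png');save(cv2.resize(b['color'],(800,600)),'t0.png')
print(a['K'],a['extrinsics'],b['K'],b['extrinsics']);print(state())
E
```

```text
pics
[[483.32175301   0.         249.75701707]
 [  0.         483.32175301 193.89999293]
 [  0.           0.           1.        ]] [[ 0.14383684  0.81794129 -0.55703052  1.47297052]
 [ 0.98956513 -0.11406151  0.08803881 -0.15107785]
 [ 0.00847483 -0.56388121 -0.82581243  1.36352969]
 [ 0.          0.          0.          1.        ]] [[468.95780444   0.         249.44253047]
 [  0.         468.95780444 190.99410655]
 [  0.           0.           1.        ]] [[ 0.02439441 -0.99621497  0.08343044  0.46917334]
 [-0.99956014 -0.02571377 -0.01477591  0.01188378]
 [ 0.0168653  -0.08303329 -0.99640405  1.58478288]
 [ 0.          0.          0.          1.        ]]
{'time': 0.1, 'joints': array([-1.29361478e+00,  3.00413050e-01,  1.52147796e+00,  8.60951014e-06,
        1.32071154e+00, -6.65805497e-02]), 'dq': array([-0.00114921, -0.00153799, -0.00030072, -0.0002453 , -0.00180766,
        0.00089323]), 'effort': array([-8.59782176e-04, -5.44380033e+01, -3.62372589e+01, -1.52439125e-04,
        3.00490115e-03,  2.75522751e-05]), 'tcp_pos': array([ 0.18532659, -0.51764293,  0.24479678]), 'tcp_rot': array([-5.02588246e-04,  9.85264840e-01,  1.71034907e-01, -4.89257404e-05]), 'wrist_force': array([-0.24443763,  0.58275514,  0.15127565]), 'torque': array([ 0.00923833, -0.06196346, -0.01673187]), 'grip_force': 0.0, 'opening': 0.08548702255175554}
```

View pics/s0.png

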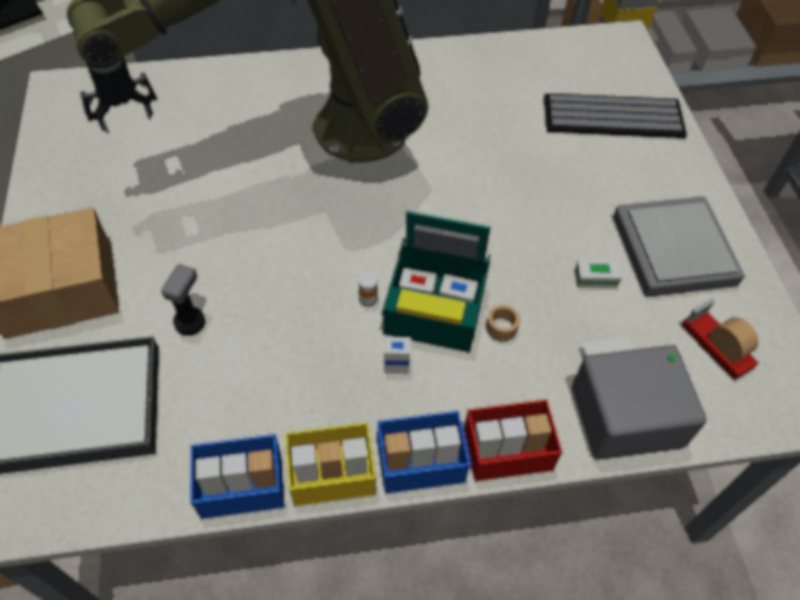

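View pics/t0.png

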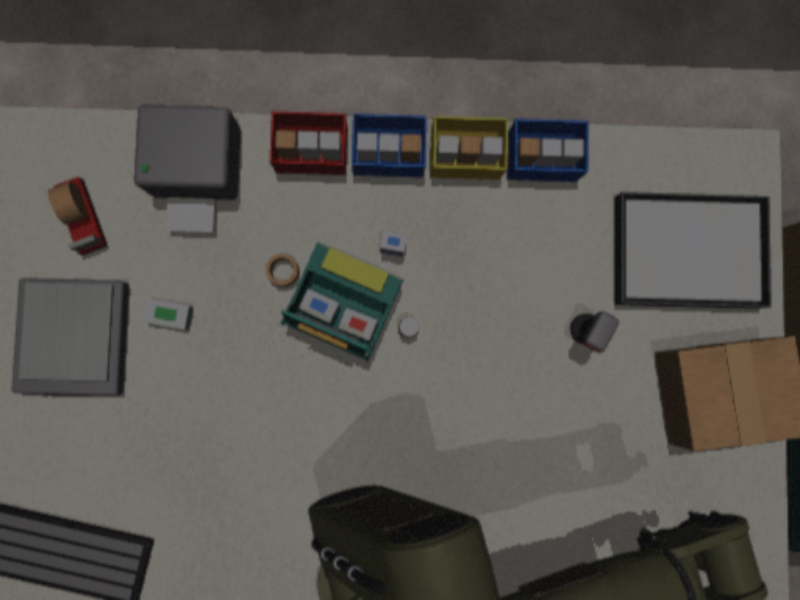

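The scene view shows the tote around (435,285) of 800x600 with its cover up. In the top view it is around (345,300), yellow lip at (355,268), orange ridge at (323,335), jar at (409,327). I'll enlarge both crops.

```bash
python3 - <<'E'
from h import *
a=pickle.load(open('s0.pkl','rb'));b=pickle.load(open('t0.pkl','rb'))
c=cv2.resize(b['color'][145:245,165:275],(770,700),interpolation=cv2.INTER_CUBIC)[:595]
d=cv2.resize(a['color'][128:228,225:335],(770,700),interpolation=cv2.INTER_CUBIC)[:595]
save(np.clip(c*1.5,0,255).astype(np.uint8),'tc.png');save(d,'sc.png')
E
```

```text
(no output)
```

View pics/tc.png

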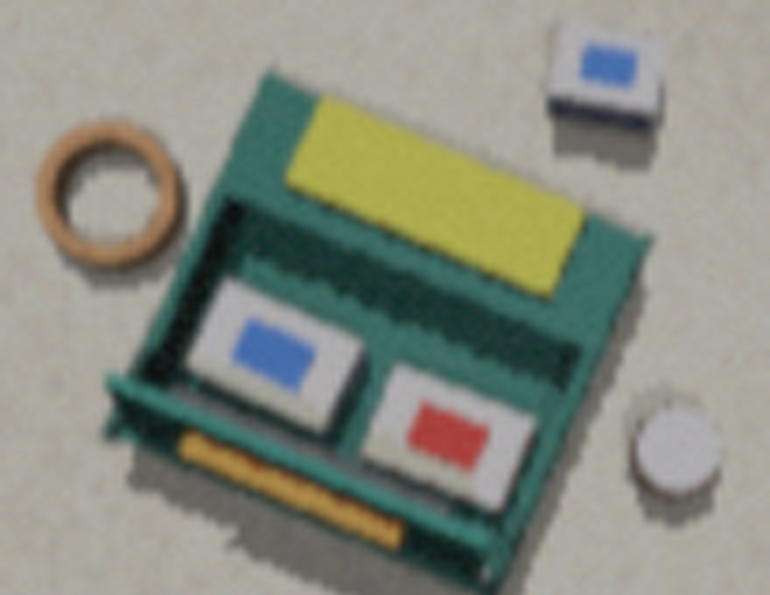

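View pics/sc.png

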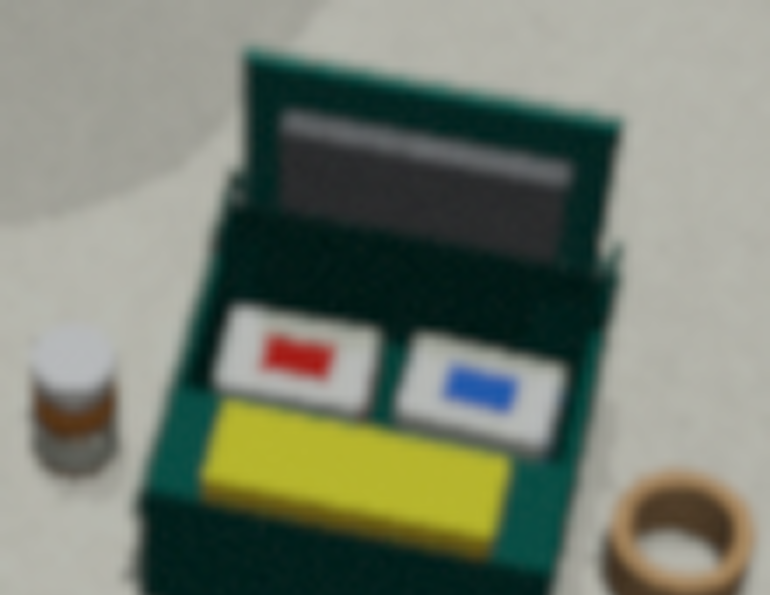

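Top crop: lip top corners (321,93), (588,213), (552,298), (286,182); box far corners (270,68), (650,238); cover edge from (110,378) to (497,543). Scene crop: lip corners (224,402), (512,457), (493,540), (205,485); cover top edge from (248,52) to (620,122). I'll fit the pose to these.

```bash
cat > fit.py <<'E'
from h import *
from scipy.optimize import least_squares
a=pickle.load(open('s0.pkl','rb'));b=pickle.load(open('t0.pkl','rb'))
L=[[89,65,117],[89,-65,117],[46,-65,117],[46,65,117]]
tp=np.array([(321,93),(588,213),(552,298),(286,182)]); sp=np.array([(224,402),(512,457),(493,540),(205,485)])
Ls=np.array([[46,-65,117],[46,65,117],[89,65,117],[89,-65,117]])/1e3; L=np.array(L)/1e3
o=lambda p,x,y:(p+.5)/7-.5+np.array([x,y])
tp=o(tp,165,145); sp=o(sp,225,128)
ct=o(np.array([(110,378),(497,543)]),165,145); cs=o(np.array([(620,122),(248,52)]),225,128)
cf=o(np.array([(270,68),(650,238)]),165,145)
def W(p,q):
    c,s=np.cos(p[2]),np.sin(p[2]); return np.array(q)@np.array([[c,-s,0],[s,c,0],[0,0,1]]).T+[p[0],p[1],0]
def cov(p,r,n=3e-3):
    # y left then right
    th=p[3];x=-.082+p[4]+r*np.cos(th)-n*np.sin(th);z=.103+r*np.sin(th)+n*np.cos(th)
    return [[x,.086,z],[x,-.086,z]]
def res(p):
    return np.r_[(proj(b,W(p,L))-tp).ravel(),(proj(a,W(p,Ls))-sp).ravel(),(proj(b,W(p,cov(p,.122,0)))-ct).ravel(),(proj(a,W(p,cov(p,.122,0)))-cs).ravel(),p[4]*300-.45]
s=least_squares(res,[.55,.06,-.3,1.5,.0015])
if __name__=='__main__':
    print(s.x,np.round(s.fun,1)); p=s.x
    print('farcorner',proj(b,W(p,[[.09,.095,.1],[.09,-.095,.1]]))-cf)
    for q in ([-.082,0,.103],[.046,0,.111]): print(W(p,[q]))
    print('cover edge',W(p,cov(p,.122)))
    for n,uv,z in(('jar',(676,450),.075),('blue',(608,55),.085),('tape',(110,195),.045)): 
        q=onplane(b,o(np.array(uv),165,145),z); c,si=np.cos(p[2]),np.sin(p[2]); d=q[:2]-p[:2]; print(n,q,'tote',c*d[0]+si*d[1],-si*d[0]+c*d[1])
E
python3 fit.py
```

```text
[ 0.5848068   0.08658415 -0.37692195  1.46181909  0.00178476] [ 0.5  0.7  0.2 -0.3  0.   0.   0.   0.5  0.5  0.5 -0.2  0.7  0.1  0.
  0.1 -0.4  0.2  0.6 -0.6  0.2  0.8  0.6 -0.8  0.5  0.1]
farcorner [[-0.42948986  1.17059118]
 [ 0.08299317  0.10447094]]
[[0.50856304 0.11676509 0.103     ]]
[[0.62757769 0.06965338 0.111     ]]
cover edge [[0.55144031 0.19228502 0.22460256]
 [0.48813395 0.03235909 0.22460256]]
jar [ 0.53882221 -0.04960789  0.075     ] tote 0.007370313864314748 -0.14355672120248691
blue [ 0.71995834 -0.01372298  0.085     ] tote 0.16258323385872625 -0.043521857367056924
tape [0.65363738 0.21857881 0.045     ] tote 0.01541682113383025 0.14806268865899183
```

Pose found: tote at (0.585, 0.087), yaw -0.377, cover about 1.46, and the fit is good to under 1 px. I'll shut the gripper and move behind the cover.

>>> step_arm(commands=[1.9, 4.7, 0, 9.9, 3.8, 9.4, 0, 19.8, 5.8, 14.1, 0, 29.7, 7.7, 18.7, 0, 39.6, 9.6, 23.4, 0, 49.5, 11.5, 28.1, 0, 59.4, 13.5, 32.8, 0, 69.3, 15.4, 37.5, 0, 79.2, 17.3, 42.2, 0, 89.1, 19.3, 46.9, 0, 99], gripper=-1)

```text
time: 1.35
tcp_pos: [0.3786, -0.0471, 0.2453]
tcp_rot: [0.0, 0.507, 0.862, 0.0]
wrist_force: [0.4, -0.7, 0.5]
opening: 0.0004
grip_force: 0.0
```

>>> step_arm(commands=[1.9, 4.7, -1, 9.9, 3.8, 9.4, -3, 19.8, 5.8, 14.1, -5, 29.7, 7.7, 18.7, -6.6, 39.7, 7.7, 18.7, -6.6, 39.7])

```text
time: 1.98
tcp_pos: [0.4551, 0.1403, 0.1775]
tcp_rot: [-0.001, 0.185, 0.983, -0.001]
wrist_force: [-0.2, -0.5, 0.4]
opening: 0.0002
grip_force: 0.0
```

```bash
cat > rel.py <<'E'
from fit import *
def rel():
    p=s.x;st=state();d=st['tcp_pos']-[p[0],p[1],0];c,n=np.cos(p[2]),np.sin(p[2])
    q=st['tcp_rot'];yaw=np.degrees(2*np.arctan2(q[2],q[1]))
    f=st['wrist_force'];print('t',st['time'],'tote xyz mm',np.round([1e3*(c*d[0]+n*d[1]),1e3*(-n*d[0]+c*d[1]),1e3*d[2]],1),'yaw',round(yaw,1),'F tote',np.round([c*f[0]+n*f[1],-n*f[0]+c*f[1],f[2]],2),'open',st['opening'])
if __name__=='__main__': rel()
E
python3 rel.py; python3 - <<'E'
from h import *
f=shot('wrist','w1'); save(f['color'],'w1.png')
E
```

```text
t 1.975 tote xyz mm [-140.3    2.2  177.5] yaw 158.7 F tote [-0.04 -0.56  0.36] open 0.00020093702497638816
```

View pics/w1.png

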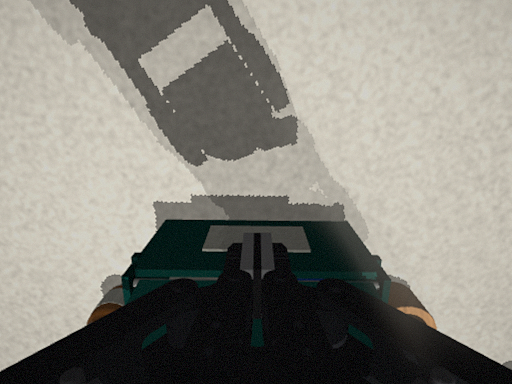

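```bash
python3 - <<'E'
from fit import *
f=pickle.load(open('w1.pkl','rb')); print(W([0,0,-s.x[2]],[f['extrinsics'][:3,3]-[s.x[0],s.x[1],0]]))
c0,s0=np.cos(s.x[2]),np.sin(s.x[2]); X0=-140.3;Z0=177.5
for th in [1.46,1.3,1.15,1.0,.85,.7,.55,.4,.3,.2,.1,.05,0]:
    c,n=np.cos(th),np.sin(th); r=62
    fr=-80.2+min(76*c-13*n,r*c-3*n); z=103+r*n+3*c
    X=fr-11;Z=z+14
    dx=X-X0; print(th,'X',round(X,1),'Z',round(Z,1),'d cm',np.round([dx*c0/10,dx*s0/10,(Z-Z0)/10],2))
E
```

```text
[[-0.21357604  0.00189336  0.30735717]]
1.46 X -95.7 Z 179.0 d cm [ 4.15 -1.64  0.15]
1.3 X -83.4 Z 177.5 d cm [ 5.29 -2.09  0.  ]
1.15 X -72.0 Z 174.8 d cm [ 6.35 -2.51 -0.27]
1.0 X -61.1 Z 170.8 d cm [ 7.37 -2.92 -0.67]
0.85 X -52.5 Z 165.6 d cm [ 8.16 -3.23 -1.19]
0.7 X -45.7 Z 159.2 d cm [ 8.79 -3.48 -1.83]
0.55 X -39.9 Z 152.0 d cm [ 9.33 -3.69 -2.55]
0.4 X -35.3 Z 143.9 d cm [ 9.77 -3.87 -3.36]
0.3 X -32.9 Z 138.2 d cm [ 9.99 -3.95 -3.93]
0.2 X -31.0 Z 132.3 d cm [10.16 -4.02 -4.52]
0.1 X -29.8 Z 126.2 d cm [10.27 -4.07 -5.13]
0.05 X -29.4 Z 123.1 d cm [10.31 -4.08 -5.44]
0 X -29.2 Z 120.0 d cm [10.33 -4.09 -5.75]
```

>>> step_arm(commands=[1.5, -0.6, 0.1, 0, 3, -1.2, 0.15, 0, 4, -1.6, 0.15, 0, 4.7, -1.85, 0.1, 0, 5.3, -2.1, 0, 0, 5.8, -2.3, -0.1, 0, 6.35, -2.5, -0.25, 0, 6.9, -2.7, -0.45, 0, 7.4, -2.9, -0.65, 0, 7.4, -2.9, -0.65, 0])

```text
time: 3.28
tcp_pos: [0.5296, 0.1091, 0.1725]
tcp_rot: [-0.0, 0.187, 0.982, -0.0]
wrist_force: [0.4, -0.2, -0.5]
opening: -0.0004
grip_force: 0.0
```

```bash
python3 rel.py; python3 - <<'E'
from h import *
f=shot('scene','s2'); save(cv2.resize(f['color'][110:230,215:345],(780,600)[:2] if 0 else (650,600),interpolation=cv2.INTER_CUBIC),'s2.png')
E
```

```text
t 3.275 tote xyz mm [-59.6   0.6 172.5] yaw 158.4 F tote [ 0.42 -0.   -0.54] open -0.00039729120110355273
```

View pics/s2.png

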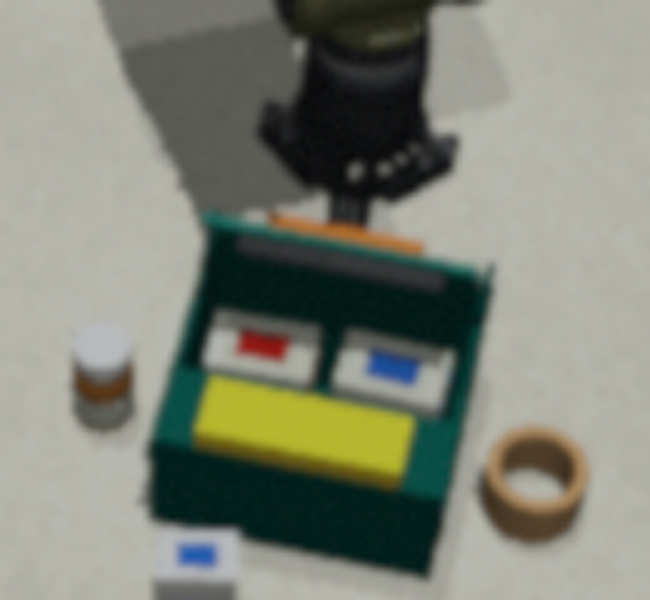

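The cover has leaned in to about 1 rad, with the finger behind the orange ridge and nothing else disturbed. I'll keep folding.

>>> step_arm(commands=[0.4, -0.15, -0.25, 0, 0.8, -0.3, -0.55, 0, 1.1, -0.45, -0.85, 0, 1.4, -0.6, -1.2, 0, 1.7, -0.7, -1.55, 0, 1.9, -0.75, -1.9, 0, 2.1, -0.85, -2.3, 0, 2.3, -0.95, -2.7, 0, 2.5, -1.0, -3.1, 0, 2.6, -1.05, -3.4, 0])

```text
time: 4.58
tcp_pos: [0.5555, 0.0986, 0.1385]
tcp_rot: [0.0, 0.187, 0.982, -0.0]
wrist_force: [0.4, -0.7, 1.2]
opening: -0.0003
grip_force: 0.7
```

>>> step_arm(commands=[0.1, 0, -0.3, 0, 0.2, 0, -0.6, 0, 0.25, -0.05, -0.9, 0, 0.3, -0.1, -1.2, 0, 0.3, -0.1, -1.4, 0, 0.3, -0.1, -1.4, 0])

```text
time: 5.32
tcp_pos: [0.5584, 0.0977, 0.1247]
tcp_rot: [-0.0, 0.187, 0.982, -0.0]
wrist_force: [-0.0, 0.7, 1.0]
opening: 0.0001
grip_force: 0.5
```

```bash
python3 rel.py
```

```text
t 5.325 tote xyz mm [-28.7   0.6 124.7] yaw 158.4 F tote [-0.29  0.63  0.99] open 0.0001416657490969472
```

>>> step_arm(commands=[0, 0, -0.15, 0, 0, 0, -0.3, 0, 0, 0, -0.4, 0, 0, 0, -0.4, 0, 0, 0, -0.4, 0])

```text
time: 5.95
tcp_pos: [0.5583, 0.0977, 0.1207]
tcp_rot: [-0.0, 0.187, 0.982, -0.0]
wrist_force: [-0.0, -0.0, 0.7]
opening: 0.0001
grip_force: 0.6
```

>>> step_arm(commands=[0, 0, -0.1, 0, 0, 0, -0.1, 0, 0, 0, -0.1, 0])

```text
time: 6.32
tcp_pos: [0.5584, 0.0977, 0.1199]
tcp_rot: [0.0, 0.187, 0.982, 0.0]
wrist_force: [-1.1, 0.1, 4.0]
opening: 0.0003
grip_force: 2.1
```

```bash
python3 rel.py; python3 - <<'E'
from h import *
f=shot('scene','s3'); g=shot('top','t3')
c=cv2.resize(f['color'][130:230,225:335],(440,400),interpolation=cv2.INTER_CUBIC);d=cv2.resize(f['color'][150:190,240:320],(800,400),interpolation=cv2.INTER_CUBIC)
save(d,'s3.png')
E
```

```text
t 6.325 tote xyz mm [-28.7   0.6 119.9] yaw 158.4 F tote [-1.05 -0.32  4.05] open 0.00028450803082031293
```

View pics/s3.png

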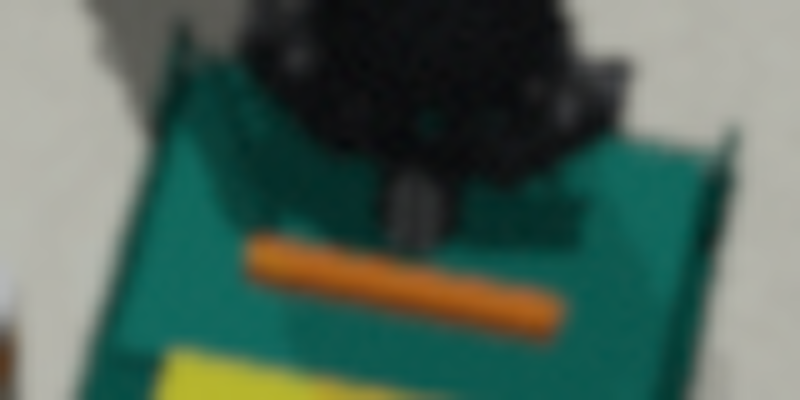

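The cover is flat: 4 N at exactly the expected height, with the fingertip about 13 mm behind the ridge. Now I'll slide forward, keeping it pressed down.

>>> step_arm(commands=[0.2, -0.08, 0, 0, 0.4, -0.16, 0, 0, 0.6, -0.24, 0, 0, 0.8, -0.31, 0, 0, 1.0, -0.4, 0, 0, 1.2, -0.47, 0, 0])

```text
time: 7.18
tcp_pos: [0.5701, 0.0931, 0.1198]
tcp_rot: [-0.001, 0.187, 0.982, -0.0]
wrist_force: [-4.7, 0.3, 6.2]
opening: 0.0
grip_force: 3.2
```

>>> step_arm(commands=[0.15, -0.06, 0, 0, 0.3, -0.12, 0, 0, 0.45, -0.18, 0, 0, 0.6, -0.24, 0, 0, 0.6, -0.24, 0, 0])

```text
time: 7.8
tcp_pos: [0.5761, 0.0908, 0.1198]
tcp_rot: [-0.0, 0.187, 0.982, 0.0]
wrist_force: [-3.2, 1.4, 5.6]
opening: -0.0001
grip_force: 2.9
```

```bash
python3 rel.py
```

```text
t 7.8 tote xyz mm [ -9.6   0.7 119.8] yaw 158.4 F tote [-3.51  0.13  5.65] open -8.87688953916058e-05
```

>>> step_arm(commands=[0.15, -0.06, 0, 0, 0.3, -0.12, 0, 0, 0.45, -0.18, 0, 0, 0.6, -0.24, 0, 0, 0.75, -0.3, 0, 0, 0.85, -0.34, 0, 0, 0.85, -0.34, 0, 0])

```text
time: 8.68
tcp_pos: [0.5846, 0.0874, 0.1197]
tcp_rot: [-0.001, 0.187, 0.982, 0.0]
wrist_force: [-3.3, 1.6, 5.0]
opening: 0.0005
grip_force: 2.6
```

```bash
python3 rel.py; python3 - <<'E'
from h import *
f=shot('scene','s4'); g=shot('top','t4')
c=cv2.resize(f['color'][145:195,240:320],(800,500),interpolation=cv2.INTER_CUBIC)
save(c,'s4.png')
E
```

```text
t 8.675 tote xyz mm [ -0.5   0.7 119.7] yaw 158.4 F tote [-3.65  0.23  5.01] open 0.00046005391446845667
```

View pics/s4.png

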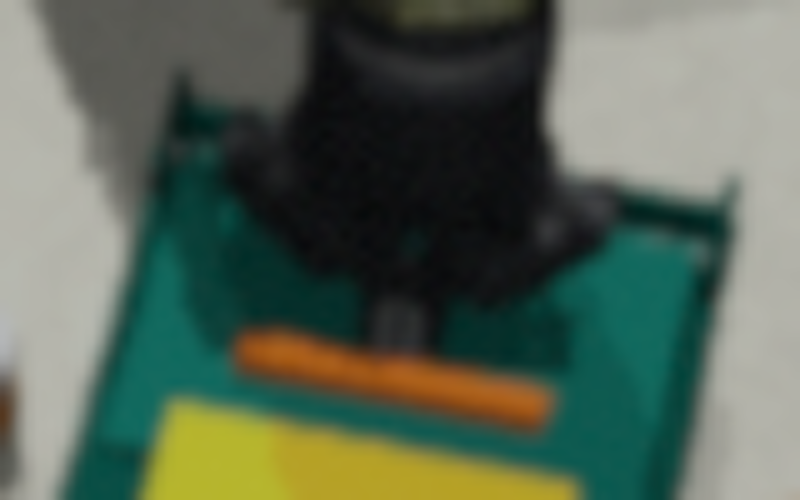

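The cover lies under the lip's front and the ridge has moved forward, from about (550,315)+5 rows to (540,405). I'll convert that shift into millimetres.

```bash
python3 - <<'E'
from fit import *
p=s.x
f3,f4=[pickle.load(open(k,'rb'))['color'].astype(int) for k in('s3.pkl','s4.pkl')]
def m(f):
    q=f[150:200,255:305]; k=(q[...,0]>150)&(q[...,1]>60)&(q[...,1]<140)&(q[...,2]<80); k=k.astype(np.uint8)
    y,x=np.nonzero(k); return len(x),x.mean()+255,y.mean()+150
print(m(f3),m(f4))
for sl in (.0,.002,.012,.015,.018): print(sl,proj(a,W(p,[[-.082+sl+.081,0,.112]])), proj(a,W(p,[[-.082+sl+.081,.05,.116],[-.082+sl+.081,-.05,.116]])).ravel())
E
```

```text
(68, np.float64(280.0735294117647), np.float64(177.9264705882353)) (57, np.float64(280.0175438596491), np.float64(182.31578947368422))
0.0 [[280.02599879 178.72351485]] [295.48904054 180.98193015 264.83552497 175.01414717]
0.002 [[279.90364866 179.21364414]] [295.37699593 181.47668728 264.7026235  175.50074307]
0.012 [[279.28927992 181.67477836]] [294.81436054 183.96112499 264.03527755 177.94411553]
0.015 [[279.10411388 182.4165454 ]] [294.6447817  184.70993689 263.8341463  178.68052303]
0.018 [[278.91855077 183.15990308]] [294.47483696 185.46036446 263.63258455 179.41850674]
```

>>> step_arm(commands=[0.08, -0.03, 0, 0, 0.16, -0.06, 0, 0, 0.16, -0.06, 0, 0])

```text
time: 9.15
tcp_pos: [0.5856, 0.0871, 0.1195]
tcp_rot: [-0.001, 0.187, 0.982, 0.0]
wrist_force: [-8.6, 2.6, 7.8]
opening: 0.0002
grip_force: 6.1
```

```bash
python3 rel.py
```

```text
t 9.15 tote xyz mm [  0.6   0.8 119.5] yaw 158.4 F tote [-8.98 -0.72  7.82] open 0.00019944558116785941
```

The force climbs, so it has reached the stop. I'll ease back a little and lift off.

>>> step_arm(commands=[-0.15, 0.06, 0.05, 0, -0.2, 0.08, 0.2, 0, -0.3, 0.12, 0.5, 0, -0.4, 0.15, 1.5, 0, -0.8, 0.3, 3.5, 0, -2, 0.8, 6, 0, -4, 1.6, 9, 0, -7, 2.8, 10, 0, -10, 4, 10, 0, -10, 4, 10, 0])

```text
time: 10.4
tcp_pos: [0.4853, 0.1273, 0.2216]
tcp_rot: [0.001, 0.187, 0.982, 0.0]
wrist_force: [-0.5, -0.1, 0.4]
opening: 0.0001
grip_force: 0.0
```

```bash
python3 rel.py; python3 - <<'E'
from h import *
f=shot('scene','s5'); g=shot('top','t5')
c=cv2.resize(f['color'][128:228,225:335],(440,400),interpolation=cv2.INTER_CUBIC);d=cv2.resize(g['color'][145:245,165:275],(440,400),interpolation=cv2.INTER_CUBIC)
save(np.hstack([c[:,:],d])[:, :][:, 40:840],'s5.png')
E
```

```text
t 10.4 tote xyz mm [-107.5    1.2  221.6] yaw 158.5 F tote [-0.37 -0.3   0.38] open 0.00010256684672361824
```

View pics/s5.png

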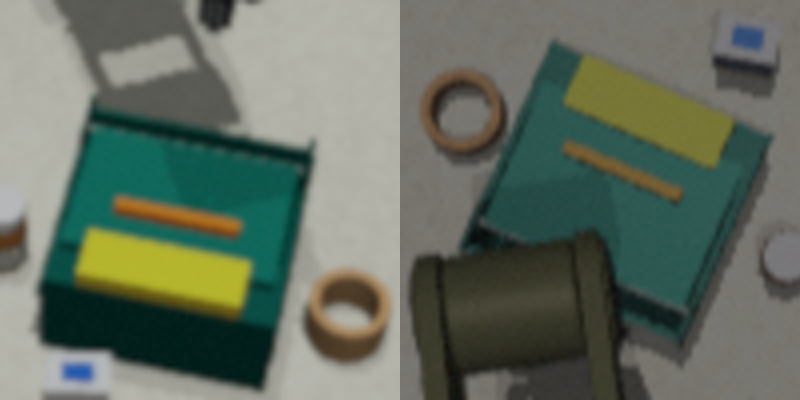

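The cover stays down with the gripper away, its edge under the yellow lip (ridge at about (178,215) left and (620,172) right). The bystanders in view have not moved, so I'm handing in.

```bash
python3 -c "
from station import close_job
print(close_job())"
```

```text
the job is handed in; nothing more can be done
None
```

The cover is folded flat and slid to its stop under the yellow lip, where it stayed after I let go; the job is handed in at about 10.5 s, and the hand-in call returned no verdict.

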